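Open the electrode case

TASK

Open the electrode case on the rig table for the next recording: with a fingertip press its release tab down until the lid springs up by itself, then push the lid all the way back against its stop and leave it standing open, touching nothing. Only press and push; do not grasp, shift or pick up the electrode holder lying in the case, the jar, the dish or the tape roll, and do not use force on the thin-walled case.

Things in the scene. Friction and masses are not known exactly. Their poses are not given: they have to be found in the camera images.
- case: Flat grey plastic case with a white lid, screwed to the table; 120 mm along its x, 150 mm along its y, top of the closed lid 52 mm above the table. A flange 4 mm high reaches 98 mm to either side. Origin: centre of the underside. +x points from the tab side (front, roughly towards the robot) to the hinge side, z up. Inside, the floor is 22 mm and the wall rims 40 mm above the table.
- lid (a joint): Lid angle, rad: 0 shut and latched (may read 0.01), 1.85 fully open on its stop, leaning back past upright. A flat white plate 120 mm from hinge to front edge, 150 mm wide, 10 mm thick. Unlatched, a spring lifts it by itself to about 1.0 rad within 2 s; beyond that the stiff hinge keeps it wherever it is left, and pushing it takes about 1 N.
- lid_edge (a point): Middle of the lid's front lower edge; it moves with the lid. Its x axis points along the lid towards the hinge, y along the hinge, z out of the lid's outer face. A small catch lip sticks out 6 mm further there, under the nose of the latch while shut.
- lid_hinge (a point): Middle of the lid's hinge axis, on the case, 60 mm behind the case's centre (case +x) and 42 mm above the table; axes as the case's. The hinge axis runs along y.
- tab (a joint): Angle of the release tab, rad: 0 at rest (level), 0.35 pressed fully down. A sprung rocker: it lets the lid go at about 0.2 and comes back up when let go.
- tab_pad (a point): Press point on top of the release tab; moves with it. The tab is a black ribbed plate 44 mm wide (y), 5 mm thick, sticking out level from the middle of the case's front, top 31 mm above the table. The point lies 108 mm in front of the case's centre, 12 mm from the free end, 36 mm before the latch arm (30 mm wide, top 52 mm high). Full press: 13 mm down, about 5.5 N, then a hard stop.
- holder: Electrode holder, a loose small rod 98 mm long, 12 mm thick, lying along y on the case's inner floor, hidden while the lid is shut, top 34 mm above the table. Origin: centre of its underside. Leave it alone.
- jar: Small amber jar, 42 mm diameter, 62 mm high, loose, beside the case. Origin: centre of its underside. Leave it alone.
- tape_roll: Roll of tape lying flat, 68 mm diameter, 19 mm high, loose, beside the case. Origin: centre of its underside. Leave it alone.
- dish: Round covered clear dish, 72 mm diameter, 16 mm high, loose, beside the case. Origin: centre of its underside. Leave it alone.

How it is judged:
By the outcome, as a careful person would: the job done as asked, in the order asked, and still so for the second after the job is handed in, with the robot touching nothing.
It also fails if it takes over 48 s, if anything falls off the work surface, if the arm or the gripper's body presses on something with over 40 N, if the wrist force passes 120 N, or if a joint passes its speed limit or range.

ROBOT

A 6-joint arm with a two-finger parallel gripper is mounted at the origin on the work surface. World frame = base frame: x ahead of the robot, y to its left, z up, the work surface at z = 0. Lengths are in m, angles in rad, forces in N, time in s.
With the tool pointing down it reaches from about 0.375 to 0.9 m from the base axis. Payload 3.1 kg.
Tool frame: the origin (TCP) lies midway between the tips of the shut fingers; the grasp point (between the pads) lies 19 mm behind it (grip_depth is the distance from the TCP to the grasp point, in m); y points along the fingers, z is the direction in which the jaws open and shut, and the axes are right-handed (so a half turn about y gives the same grasp; the last joint's range is limited). The gripper opens to 85 mm and grips with 20 to 120 N. Pads are 22 mm wide; open, the fingers measure 114 mm over their backs; the gripper's body (76 mm by 85 mm) begins 54 mm behind the grasp point. The pads swing forward as they close: fully open they stand 13 mm farther back than shut.
Start: joints at [1.127, 0.527, 1.433, -0, 1.181, -0.178], TCP at [0.164, 0.603, 0.197] pointing down, gripper open.
Joint ranges: [-3.08, 3.08], [-0.75, 2.2], [0.22, 2.44], [-1.43, 4.57], [0, 2.65], [-2.85, 2.85]. Speed limits (rad/s): [2.79, 2.79, 3.14, 3.14, 3.14, 3.14].

INTERFACE

Orientations are given as a unit quaternion [x, y, z, w].
In Python, from station import sense, snapshot, camera_model, sign_off, grip_depth gives the robot as it stands.
- The arm moves only by the tool play_rows, never from a script. Its argument "deltas" is a list of rows, each a list of 6 numbers: the shift along the tool's x, y, z in m, then the turn, a rotation vector about the tool's x, y, z in rad. A call has 1 to 12 rows; each row is the pose to reach, as a shift and turn from the pose commanded when the call began, along the tool's axes at that moment; what a row does not reach only later rows make up. A row lasts 1/10 s, in which the tool goes at most 50 mm and 8.59 degrees, less where a joint would pass 70% of its speed; a pose out of reach is approached as far as the arm can. A call with a gripper value outside its range is refused whole. "gripper" is the finger opening in m, from 0 to 0.0854, set as the call begins (left out, the last holds). The fingers move at their own pace and stop on an object; "force" is the grip in N (left out, the last holds). Time passes only in rows, so rows that repeat a pose let the fingers close. It gives the time, the measured TCP pose, the force and the opening at its end, in the units of the state.
- sense(): the state, without advancing time (a new reading comes with each control period).
- snapshot(name): name is "side" or "top" or "wrist"; returns the picture (400x640x3 uint8, red, green, blue); there is no depth.
- camera_model(name): a dict with "fx", "fy", "cx", "cy" (pixels), "distortion" ([k1, k2, p1, p2, k3] as OpenCV has them; the pictures are not rectified), "camera_from_world" (4x4, takes a point from world to camera coordinates). Camera axes: x right, y up, looking along -z (the intrinsics and any distortion apply to the point x, -y, -z); pixel columns grow to the right and rows downward; lengths in m; the calibration is good to about 2 mm. A picture is of the moment at which its call begins: read the wrist's pose just before it. camera_model takes no time and is no camera call; for the wrist camera it gives the pose at the moment of the call.
- sign_off(): hands the job in, once; it reports no verdict.
The state is a dict: "t": time; "q": joint angles; "qd": joint speeds; "tau": joint torques, N m; "tcp_pos": TCP position; "tool_rot": TCP orientation; "force": force on the tool from outside, world axes, zero at the start; "ft_torque": the same for the moment, N m; "finger_gap": opening from 0.0 (shut) to 1.0 (fully open).
Only numpy, scipy, OpenCV 4.12 (cv2) and the standard library are available. Lean on these libraries where they do the work, as an engineer would, in place of code of your own. Each camera call takes 0.05 s, during which the arm holds its last target.

## Working session

There is one attempt and no reset: what is moved stays moved. The work goes in short steps, Python scripts to look and compute and a tool call to move; the robot and the scene stay as the last step left them, time stands still between calls to the robot, and variables do not carry over. Pictures are saved under pics/ and viewed, and the job is handed in when it is done.

Besides the shell and the picture viewer there is one more tool, called as name(argument=value, ...) on one line, values as JSON. play_rows: Moves the arm, as the interface text tells. Its arguments: {"type":"object","properties":{"deltas":{"type":"array"},"gripper":{"type":"number"},"force":{"type":"number"}},"required":["deltas"]}

```bash
ls; mkdir -p pics
python3 - <<'E'
from station import *
import cv2
s=sense();print(s)
for n in ["side","top","wrist"]:
    m=camera_model(n)
    print(n,m)
    cv2.imwrite(f"pics/{n}0.png",snapshot(n)[:,:,::-1])
print(grip_depth)
E
```

```text
pics
{'t': 0.0, 'q': array([ 1.12649300e+00,  5.28451230e-01,  1.43394646e+00, -1.98610356e-05,
        1.18139822e+00, -1.78476073e-01]), 'qd': array([ 0.00016267,  0.00139673, -0.00059142, -0.0007891 , -0.00132808,
       -0.00056493]), 'tau': array([-7.50945346e-04, -4.42346942e+01, -1.78024381e+01, -1.77695938e-04,
        8.54522281e-03,  8.10853635e-06]), 'tcp_pos': array([0.16379997, 0.6023108 , 0.19642884]), 'tool_rot': array([ 0.70161351, -0.09393742,  0.09347246, -0.70012652]), 'force': array([0.32011253, 0.15050156, 0.45814048]), 'ft_torque': array([-0.00781793, -0.0044403 ,  0.02546007]), 'finger_gap': 0.9984600101014445}
side {'fx': 422.06919502027887, 'fy': 422.06919502027887, 'cx': 315.894595697968, 'cy': 198.6436110365572, 'distortion': array([-0.11530662,  0.        ,  0.        ,  0.        ,  0.        ]), 'camera_from_world': array([[ 0.73003411, -0.68320439, -0.01679153, -0.37507454],
       [ 0.51054915,  0.52888182,  0.67795544, -0.37216002],
       [-0.4543014 , -0.5035035 ,  0.73491119, -0.64759812],
       [ 0.        ,  0.        ,  0.        ,  1.        ]
[... 224 characters left out ...]
([[-0.01053809, -0.99985869, -0.01309762,  0.06837944],
       [ 0.9826531 , -0.01278031,  0.18501228, -0.60137129],
       [-0.18515353, -0.01092074,  0.98264892, -0.62138458],
       [ 0.        ,  0.        ,  0.        ,  1.        ]])}
wrist {'fx': 330.1382958151731, 'fy': 330.1382958151731, 'cx': 319.79448574123137, 'cy': 192.6607237241592, 'distortion': array([0.0031099, 0.       , 0.       , 0.       , 0.       ]), 'camera_from_world': array([[ 0.26206578,  0.96504676, -0.00250661, -0.6223919 ],
       [-0.92784524,  0.25124748, -0.27564092,  0.03563358],
       [-0.2653766 ,  0.0745618 ,  0.96125741, -0.38027847],
       [ 0.        ,  0.        ,  0.        ,  1.        ]])}
0.0187
```

View pics/side0.png

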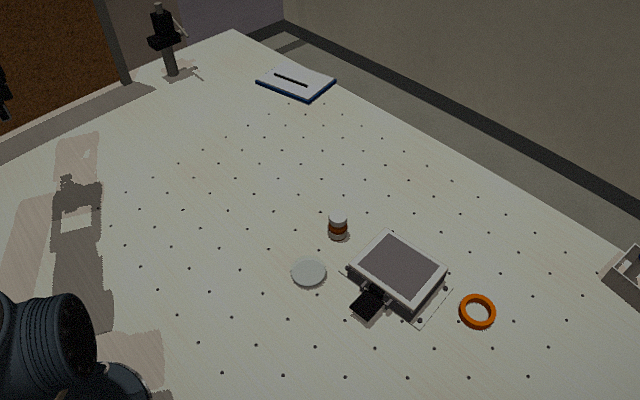

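View pics/top0.png

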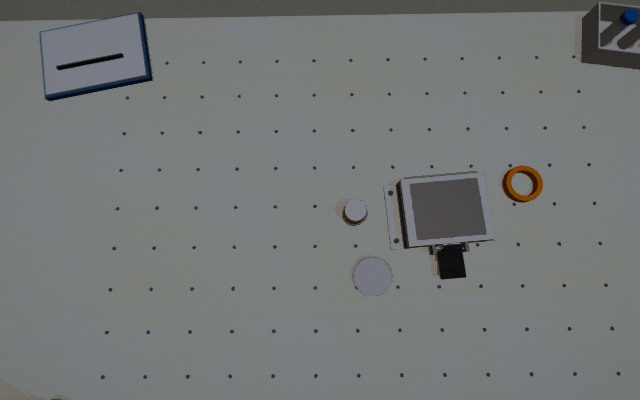

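View pics/wrist0.png

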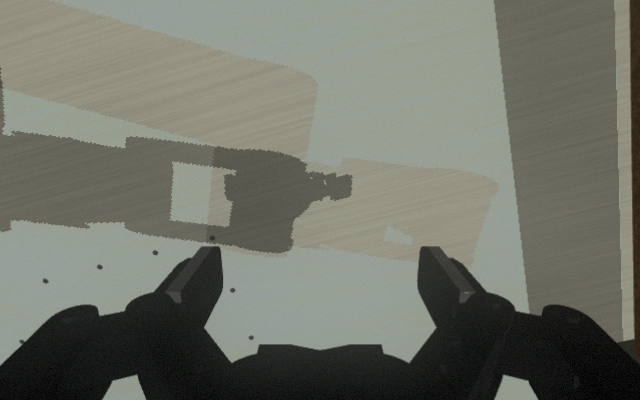

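The top view shows the case lid at cols 400–492, rows 173–247. The black tab is at about (451,262), the jar (355,211), the dish (373,276) and the tape (523,184). The side view shows the tab at about (368,303). Next I'll measure these.

```bash
cat > h.py <<'E'
import numpy as np,cv2
from station import *
from scipy.spatial.transform import Rotation as R
def ray(m,uv):
    K=np.array([[m['fx'],0,m['cx']],[0,m['fy'],m['cy']],[0,0,1]])
    p=cv2.undistortPoints(np.array(uv,float).reshape(-1,1,2),K,m['distortion'])[:,0]
    d=np.c_[p[:,0],-p[:,1],-np.ones(len(p))]
    T=m['camera_from_world'];return -T[:3,:3].T@T[:3,3], d@T[:3,:3]
def onz(m,uv,z):
    c,d=ray(m,uv);return c+d*((z-c[2])/d[:,2])[:,None]
def proj(m,P):
    P=np.atleast_2d(P);T=m['camera_from_world'];q=P@T[:3,:3].T+T[:3,3]
    q=q*[1,-1,-1]
    K=np.array([[m['fx'],0,m['cx']],[0,m['fy'],m['cy']],[0,0,1]])
    return cv2.projectPoints(q,np.zeros(3),np.zeros(3),K,m['distortion'])[0][:,0]
E
python3 - <<'E'
from h import *
t=cv2.imread('pics/top0.png');s=cv2.imread('pics/side0.png')
a=cv2.resize(t[160:290,340:550],None,fx=3.8,fy=3.8,interpolation=cv2.INTER_CUBIC);cv2.imwrite('pics/topc.png',cv2.convertScaleAbs(a,alpha=1.6))
a=cv2.resize(s[220:330,330:500],None,fx=4.5,fy=4.5,interpolation=cv2.INTER_CUBIC);cv2.imwrite('pics/sidec.png',cv2.convertScaleAbs(a,alpha=1.4))
for n,im,roi,zt in [('top',t,(420,235,480,290),.031),('side',s,(340,280,395,330),.031)]:
    m=camera_model(n);x0,y0,x1,y1=roi
    g=im[y0:y1,x0:x1].max(2)<32
    nn,l,st,ce=cv2.connectedComponentsWithStats(g.astype(np.uint8))
    k=1+np.argmax(st[1:,4]);c=cv2.findContours((l==k).astype(np.uint8),0,1)[0][0]
    r=cv2.minAreaRect(c);b=cv2.boxPoints(r)+[x0,y0];print(n,st[k],ce[k]+[x0,y0]);print(b.round(1),onz(m,b,zt).round(4))
# lid grey insert in top
m=camera_model('top')
hsv=cv2.cvtColor(t,cv2.COLOR_BGR2HSV)
print(t[210,450],t[176,440],t[150,450],t[262,451])
ms=camera_model('side');print(s[270,400])
E
```

```text
top [ 17   8  29  36 817] [451.2876377  261.25948592]
[[435.9 246.5]
 [464.4 242.7]
 [468.8 275.6]
 [440.2 279.4]] [[ 0.5164 -0.1392  0.031 ]
 [ 0.5225 -0.19    0.031 ]
 [ 0.4655 -0.1931  0.031 ]
 [ 0.4595 -0.1431  0.031 ]]
side [ 10   3  39  39 784] [368.79591837 301.4744898 ]
[[345.2 302.9]
 [369.2 277.2]
 [390.1 296.7]
 [366.1 322.4]] [[ 0.4585 -0.138   0.031 ]
 [ 0.5307 -0.1314  0.031 ]
 [ 0.5271 -0.1868  0.031 ]
 [ 0.4573 -0.1909  0.031 ]]
[75 74 77] [115 122 121] [128 126 123] [16 17 17]
[81 83 88]
```

View pics/topc.png

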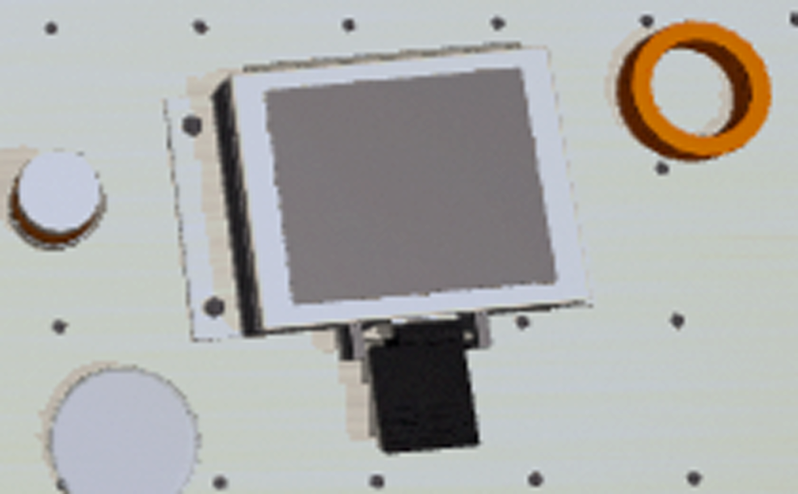

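View pics/sidec.png

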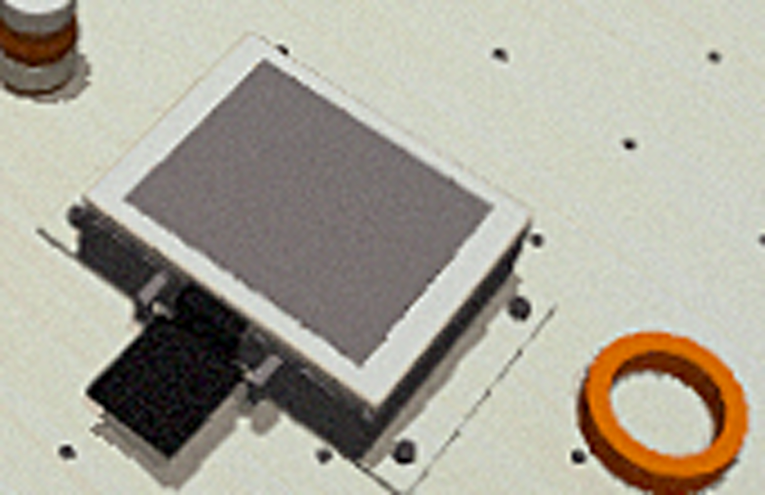

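Run:
```python
from h import *
t=camera_model('top');s=camera_model('side')
f=lambda p,k,o:(np.array(p,float)+.5)/k-.5+np.array(o)
T=lambda p:f(p,3.8,(340,160)); S=lambda p:f(p,4.5,(330,220))
def rep(nm,P):
    # order: rear-left, rear-right, front-right, front-left
    c=P.mean(0);ax=(P[0]+P[1]-P[2]-P[3])/2;ay=(P[0]+P[3]-P[1]-P[2])/2
    print(nm,c.round(4),'len',np.linalg.norm(ax).round(4),'wid',np.linalg.norm(ay).round(4),'yaw',np.degrees([np.arctan2(ax[1],ax[0]),np.arctan2(-ay[0],ay[1])]).round(2))
rep('lid top',onz(t,T([(232,73),(548,46),(590,303),(262,330)]),.052))
rep('ins top',onz(t,T([(264,91),(524,68),(557,283),(293,304)]),.052))
rep('lid side',onz(s,S([(252,35),(530,215),(375,408),(85,200)]),.052))
rep('ins side',onz(s,S([(268,58),(493,210),(363,366),(127,200)]),.052))
print('tab front top',onz(t,T([(383,451),(479,442)]),.031).round(4))
print('tab front side',onz(s,S([(90,388),(165,457)]),.029).round(4))
print('jar top',onz(t,T([(60,193)]),.062).round(3),'dish',onz(t,T([(124,437)]),.016).round(3),'tape',onz(t,T([(701,84)]),.019).round(3))
```

```text
lid top [ 0.5807 -0.1569  0.052 ] len 0.1197 wid 0.1484 yaw [3.87 4.12]
ins top [ 0.5811 -0.1576  0.052 ] len 0.0997 wid 0.1208 yaw [4.13 4.13]
lid side [ 0.5777 -0.1605  0.052 ] len 0.1183 wid 0.1461 yaw [4.75 4.26]
ins side [ 0.5801 -0.1601  0.052 ] len 0.0993 wid 0.1193 yaw [4.58 3.8 ]
tab front top [[ 0.4613 -0.1436  0.031 ]
 [ 0.4648 -0.1877  0.031 ]]
tab front side [[ 0.4608 -0.1471  0.029 ]
 [ 0.4602 -0.1888  0.029 ]]
jar top [[0.578 0.003 0.062]] dish [[ 0.469 -0.027  0.016]] tape [[ 0.634 -0.313  0.019]]
```

```bash
cat >> h.py <<'E'
C=np.array([.580,-.1585,0]);YAW=np.radians(4.2)
RC=R.from_euler('z',YAW).as_matrix()
def W(p): return C+RC@np.array(p)
def tool(tilt,sgn):
    a=np.radians(tilt); y=RC@[np.sin(a),0,-np.cos(a)]; z=sgn*RC@[0,1,0]; return np.c_[np.cross(y,z),y,z]
def delta(target,Rt,Rc=None,pc=None):
    s=sense(); R0=R.from_quat(s['tool_rot']).as_matrix() if Rc is None else Rc; p0=s['tcp_pos'] if pc is None else pc
    return np.r_[R0.T@(target-p0),R.from_matrix(R0.T@Rt).as_rotvec()]
E
python3 - <<'E'
from h import *
np.set_printoptions(precision=4,suppress=True)
s=sense();R0=R.from_quat(s['tool_rot']).as_matrix();print(R0)
m=camera_model('wrist');c=ray(m,[(320,200)])[0];print('cam in tool',R0.T@(c-s['tcp_pos']))
for g in (1,-1):
  print(g,delta(W([-.098,0,.1]),tool(20,g)))
  print(delta(np.array([.45,.2,.2]),tool(0,g)))
print(W([-.108,0,.031]))
E
```

```text
[[ 0.9649 -0.0007  0.2627]
 [-0.2627 -0.0015  0.9649]
 [-0.0003 -1.     -0.0017]]
cam in tool [-0.0709 -0.1773 -0.0013]
1 [ 0.509   0.0976 -0.6574  0.0608 -0.3354 -0.3463]
[ 0.3818 -0.0029 -0.3132  0.0016 -0.3391 -0.0006]
-1 [ 0.509   0.0976 -0.6574  0.4882  2.7639  0.0857]
[ 0.3818 -0.0029 -0.3132  0.0008  2.8025  0.0023]
[ 0.4723 -0.1664  0.031 ]
```

play_rows(deltas=[[0.032,0,-0.026,0,-0.028,0],[0.064,0,-0.052,0,-0.056,0],[0.096,0,-0.078,0,-0.085,0],[0.128,0,-0.104,0,-0.113,0],[0.16,0,-0.13,0,-0.141,0],[0.192,0,-0.157,0,-0.17,0],[0.224,0,-0.183,0,-0.198,0],[0.256,0,-0.209,0,-0.226,0],[0.288,0,-0.235,0,-0.254,0],[0.32,0,-0.261,0,-0.283,0],[0.352,0,-0.287,0,-0.311,0],[0.382,0,-0.313,0,-0.339,0]], gripper=0)

```text
t: 1.35
tcp_pos: [0.4514, 0.1991, 0.1973]
tool_rot: [-0.707, -0.026, 0.026, 0.707]
force: [0.9, 0.8, -0.1]
finger_gap: -0.001
```

Run:
```python
from h import *
np.set_printoptions(precision=4,suppress=True)
s=sense();print(s['t'],s['q'],s['tcp_pos'],s['finger_gap'])
print(delta(W([-.098,0,.10]),tool(20,1)))
```

```text
1.35 [ 0.1886  0.3514  1.7561  0.      1.034  -1.4564] [0.4514 0.1991 0.1973] -0.0014263432209042739
[ 0.0038  0.0973 -0.3661 -0.0002  0.0008 -0.349 ]
```

play_rows(deltas=[[0,0,-0.037,0,0,-0.035],[0,0,-0.074,0,0,-0.07],[0,0,-0.111,0,0,-0.105],[0,0,-0.148,0,0,-0.14],[0.001,0,-0.185,0,0,-0.175],[0.002,0,-0.222,0,0,-0.21],[0.002,0.01,-0.26,0,0,-0.245],[0.003,0.03,-0.296,0,0,-0.28],[0.004,0.05,-0.332,0,0,-0.315],[0.004,0.075,-0.366,0,0,-0.349],[0.004,0.097,-0.366,0,0,-0.349],[0.004,0.097,-0.366,0,0,-0.349]])

```text
t: 2.55
tcp_pos: [0.4829, -0.1635, 0.1015]
tool_rot: [-0.692, -0.142, -0.095, 0.702]
force: [-0.6, 0.2, -0.1]
finger_gap: -0.002
```

Run:
```python
from h import *
np.set_printoptions(precision=4,suppress=True)
s=sense();print(s['t'],s['q'],s['tcp_pos'],s['force'])
print(delta(W([-.098,0,.045]),tool(20,1)))
for n in ['side','wrist','top']: cv2.imwrite(f'pics/{n}1.png',snapshot(n)[:,:,::-1])
a=cv2.imread('pics/side1.png')[170:340,300:520];cv2.imwrite('pics/side1c.png',cv2.convertScaleAbs(cv2.resize(a,None,fx=3.5,fy=3.5),alpha=1.5))
```

```text
2.55 [-0.7035  0.4659  2.0628  0.5851  0.4337 -2.8538] [ 0.4829 -0.1635  0.1015] [-0.6122  0.2358 -0.1074]
[-0.0194  0.053  -0.0023 -0.0004 -0.0063 -0.0121]
```

View pics/side1c.png

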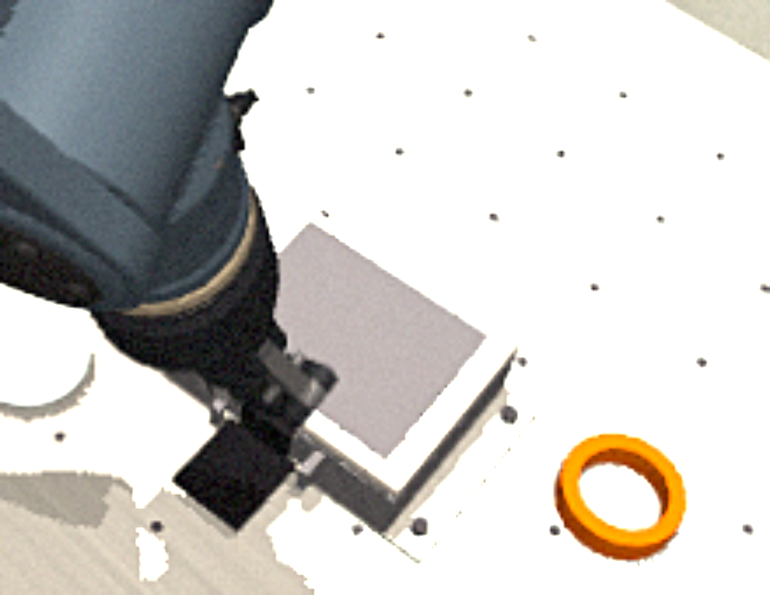

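View pics/wrist1.png

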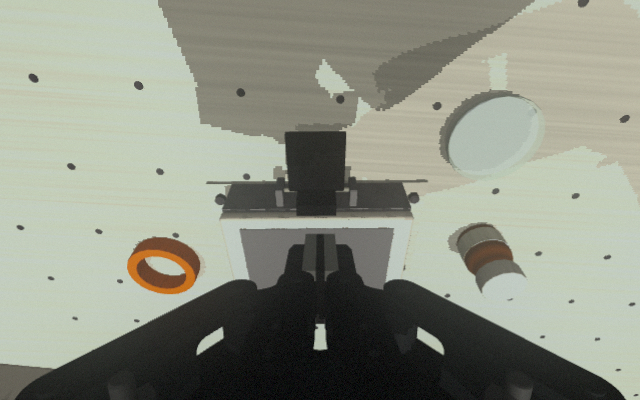

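The side view shows the gripper hovering above the latch and the tab free. In the wrist view the tab is at about (316,160), the jar (490,255) and the tape (163,265). Joint 6 has wound to its limit (-2.85), so I'll take the equivalent pose a half turn about the tool's y axis.

play_rows(deltas=[[0,-0.01,0,0,0.14,0],[0,-0.02,0,0,0.28,0],[0,-0.03,0,0,0.42,0],[0,-0.04,0,0,0.56,0],[0,-0.04,0,0,0.7,0],[0,-0.04,0,0,0.84,0],[0,-0.04,0,0,0.98,0],[0,-0.04,0,0,1.12,0],[0,-0.04,0,0,1.26,0],[0,-0.04,0,0,1.4,0],[0,-0.04,0,0,1.54,0]])

```text
t: 3.8
tcp_pos: [0.4713, -0.1629, 0.1431]
tool_rot: [-0.43, 0.384, -0.552, 0.603]
force: [0.3, 0.2, 0.5]
finger_gap: 0.001
```

play_rows(deltas=[[0,0,0,0,0.14,0],[0,0,0,0,0.28,0],[0,0,0,0,0.42,0],[0,0,0,0,0.56,0],[0,0,0,0,0.7,0],[0,0,0,0,0.84,0],[0,0,0,0,0.98,0],[0,0,0,0,1.12,0],[0,0,0,0,1.26,0],[0,0,0,0,1.4,0],[0,0,0,0,1.54,0],[0,0,0,0,1.6,0]])

```text
t: 5.0
tcp_pos: [0.4713, -0.1629, 0.1431]
tool_rot: [0.095, 0.7, -0.693, 0.145]
force: [0.8, -0.4, -0.0]
finger_gap: -0.001
```

Run:
```python
from h import *
np.set_printoptions(precision=4,suppress=True)
s=sense();print(s['t'],s['q'],s['tcp_pos'],s['force'],R.from_quat(s['tool_rot']).as_matrix())
print(delta(W([-.098,0,.045]),tool(20,-1)))
```

```text
5.0 [-0.7228  0.3639  2.0549  0.4904  0.529   0.3742] [ 0.4713 -0.1629  0.1431] [ 0.8019 -0.426  -0.0389] [[-0.9395  0.3351  0.0713]
 [-0.0681  0.0214 -0.9975]
 [-0.3358 -0.9419  0.0027]]
[ 0.0228  0.096   0.0033 -0.0032 -0.0009  0.0066]
```

play_rows(deltas=[[0.004,0.016,0.001,-0.001,0,0.002],[0.008,0.032,0.001,-0.001,0,0.003],[0.012,0.048,0.002,-0.002,0,0.004],[0.016,0.064,0.002,-0.003,0,0.005],[0.02,0.08,0.003,-0.003,0,0.006],[0.023,0.096,0.003,-0.003,-0.001,0.007],[0.023,0.096,0.003,-0.003,-0.001,0.007],[0.023,0.096,0.003,-0.003,-0.001,0.007]])

```text
t: 5.8
tcp_pos: [0.482, -0.1657, 0.0443]
tool_rot: [0.096, 0.701, -0.691, 0.149]
force: [-0.8, 0.5, -0.5]
finger_gap: 0.001
```

Run:
```python
from h import *
np.set_printoptions(precision=4,suppress=True)
s=sense();print(s['t'],s['q'],s['tcp_pos'],s['force'])
print(RC.T@(s['tcp_pos']-C))
print(delta(W([-.098,0,.025]),tool(20,-1)))
for n in ['side','wrist']: cv2.imwrite(f'pics/{n}2.png',snapshot(n)[:,:,::-1])
a=cv2.imread('pics/side2.png')[170:340,300:520];cv2.imwrite('pics/side2c.png',cv2.convertScaleAbs(cv2.resize(a,None,fx=3.5,fy=3.5),alpha=1.5))
```

```text
5.8 [-0.716   0.6027  2.1087  0.9503  0.3034 -0.1179] [ 0.482  -0.1657  0.0443] [-0.7686  0.4629 -0.5452]
[-0.0983  0.      0.0443]
[0.0063 0.0183 0.     0.0007 0.0022 0.0004]
```

View pics/side2c.png

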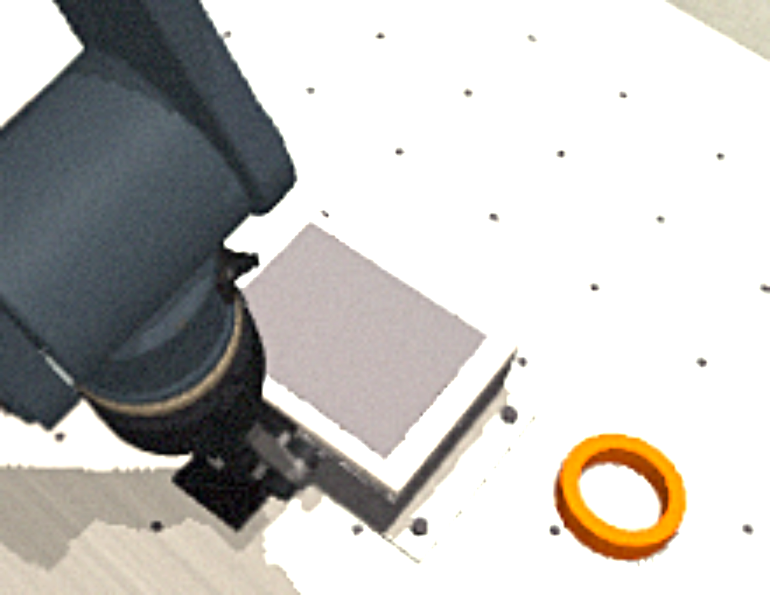

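View pics/wrist2.png

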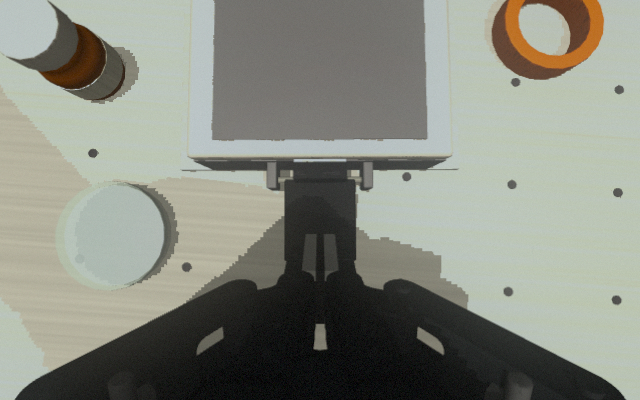

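The wrist view shows the fingertips at about (320,235), centred on the tab (cols 285–357). Pressing now.

play_rows(deltas=[[0.001,0.003,0,0,0,0],[0.002,0.006,0,0,0,0],[0.003,0.008,0,0,0,0],[0.004,0.01,0,0,0,0],[0.005,0.012,0,0,0,0],[0.005,0.014,0,0,0,0],[0.005,0.014,0,0,0,0]])

```text
t: 6.6
tcp_pos: [0.4814, -0.1663, 0.0281]
tool_rot: [0.097, 0.701, -0.691, 0.148]
force: [0.2, 0.1, 0.2]
finger_gap: 0.003
```

Run:
```python
from h import *
np.set_printoptions(precision=4,suppress=True)
s=sense();print(s['t'],s['q'],s['tcp_pos'],s['force'],s['ft_torque'])
print(RC.T@(s['tcp_pos']-C))
for n in ['side','wrist']: cv2.imwrite(f'pics/{n}3.png',snapshot(n)[:,:,::-1])
a=cv2.imread('pics/side3.png')[250:340,330:430];b=cv2.imread('pics/wrist3.png')[100:320,220:420]
cv2.imwrite('pics/c3.png',cv2.convertScaleAbs(np.hstack([cv2.resize(a,(444,400)),cv2.resize(b,(356,400))]),alpha=2.2))
```

```text
6.6 [-0.7175  0.6427  2.1154  1.0767  0.2793 -0.2493] [ 0.4814 -0.1663  0.0281] [0.1696 0.1241 0.2007] [-0.046   0.1962 -0.0179]
[-0.0989 -0.0005  0.0281]
```

View pics/c3.png

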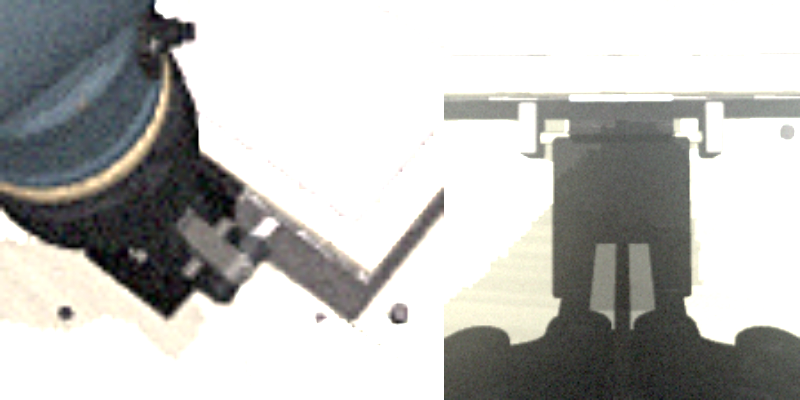

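play_rows(deltas=[[0.0005,0.001,0,0,0,0],[0.001,0.002,0,0,0,0],[0.001,0.003,0,0,0,0],[0.001,0.003,0,0,0,0]])

```text
t: 7.1
tcp_pos: [0.4816, -0.1663, 0.0252]
tool_rot: [0.097, 0.701, -0.691, 0.148]
force: [0.2, 0.1, 0.1]
finger_gap: 0.0
```

Run:
```python
from h import *
np.set_printoptions(precision=4,suppress=True)
s=sense();print(s['t'],s['tcp_pos'],s['force'],s['ft_torque'],s['tau'])
for n in ['side','wrist']: cv2.imwrite(f'pics/{n}4.png',snapshot(n)[:,:,::-1])
a=cv2.imread('pics/side4.png')[250:340,330:430];b=cv2.imread('pics/wrist4.png')[100:320,220:420]
cv2.imwrite('pics/c4.png',cv2.convertScaleAbs(np.hstack([cv2.resize(a,(444,400)),cv2.resize(b,(356,400))]),alpha=2.2))
```

```text
7.1 [ 0.4816 -0.1663  0.0252] [0.1503 0.0775 0.0716] [ 0.0359  0.2003 -0.0127] [  0.002  -34.605   -2.9154   0.3317   0.327   -0.0248]
```

View pics/c4.png

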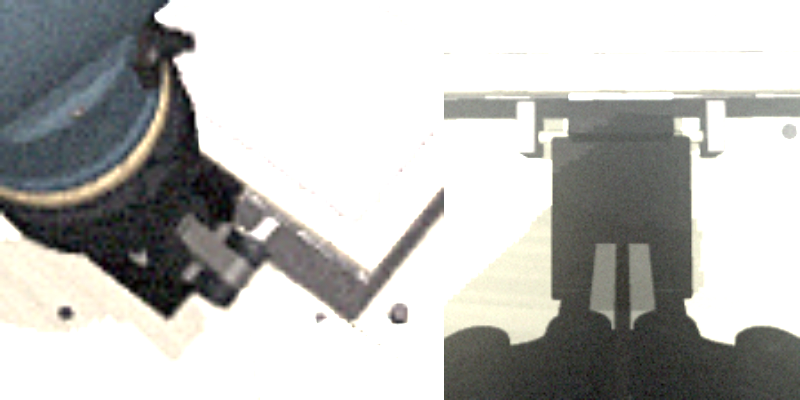

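Run:
```python
from h import *
np.set_printoptions(precision=2,suppress=True)
m=camera_model('wrist')
for dz,a in ((0,0),(.0,.1),(0,.2),(0,.3)):
    pts=[]
    for x in (-.120,-.076):
        for y in (.022,-.022):
            pts.append(W([-.072+(x+.072)*np.cos(a),y,.031-( -.072-x)*np.sin(a)]))
    print(a,((proj(m,pts)-[220,100])*[356/200,400/220]+[444,0]).ravel())
print(((proj(m,[sense()['tcp_pos']])-[220,100])*[356/200,400/220]+[444,0]))
b=cv2.imread('pics/wrist4.png')
cv2.imwrite('pics/w4z.png',cv2.convertScaleAbs(cv2.resize(b[150:300,260:380],None,fx=5,fy=4),alpha=4))
```

```text
0 [545.5  293.77 687.12 293.91 546.88 149.76 686.19 149.89]
0.1 [547.45 290.84 685.45 290.98 547.04 149.82 686.05 149.96]
0.2 [549.3  286.58 683.86 286.72 547.2  149.76 685.91 149.89]
0.3 [551.04 281.11 682.37 281.24 547.36 149.56 685.77 149.7 ]
[[618.3  223.31]]
```

View pics/w4z.png

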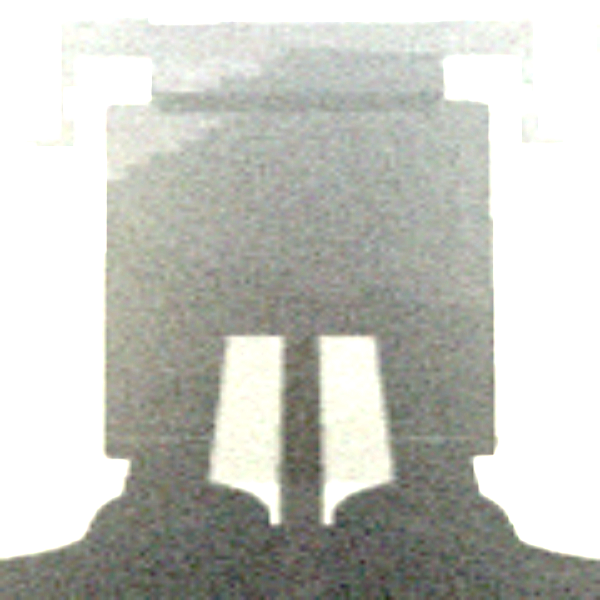

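Run:
```python
from h import *
np.set_printoptions(precision=3,suppress=True)
m=camera_model('wrist');s=sense();R0=R.from_quat(s['tool_rot']).as_matrix()
c,d=ray(m,[(320,234),(320,231)])
c=R0.T@(c-s['tcp_pos']);d=d@R0
print(c,d)
for di in d:
  for x in (-.011,-.005,0,.005,.011):
    k=(x-c[0])/di[0]; print(x,c+di*k)
```

```text
[-0.069 -0.178  0.001] [[0.396 0.927 0.001]
 [0.387 0.929 0.001]]
-0.011 [-0.011 -0.042  0.001]
-0.005 [-0.005 -0.028  0.001]
0 [ 0.    -0.016  0.001]
0.005 [ 0.005 -0.005  0.001]
0.011 [0.011 0.01  0.001]
-0.011 [-0.011 -0.039  0.001]
-0.005 [-0.005 -0.024  0.001]
0 [ 0.    -0.012  0.001]
0.005 [ 0.005 -0.     0.001]
0.011 [0.011 0.014 0.001]
```

The width ratio of the tab in the wrist view (about 1.018) says it is still level, and there is no force, so the tip hasn't arrived yet. I'll go on down in small steps.

play_rows(deltas=[[0.0005,0.001,0,0,0,0],[0.001,0.002,0,0,0,0],[0.001,0.003,0,0,0,0],[0.0015,0.004,0,0,0,0],[0.0015,0.004,0,0,0,0]])

```text
t: 7.7
tcp_pos: [0.4814, -0.1662, 0.0208]
tool_rot: [0.097, 0.701, -0.691, 0.148]
force: [0.0, 0.2, -0.6]
finger_gap: 0.001
```

Run:
```python
from h import *
np.set_printoptions(precision=4,suppress=True)
s=sense();print(s['t'],s['force'],s['ft_torque'])
for n in ['side','wrist']: cv2.imwrite(f'pics/{n}5.png',snapshot(n)[:,:,::-1])
a=cv2.imread('pics/side5.png')[265:335,340:420];b=cv2.imread('pics/wrist5.png')[150:300,260:380]
cv2.imwrite('pics/c5.png',np.hstack([cv2.convertScaleAbs(cv2.resize(a,(480,420)),alpha=3.5),cv2.convertScaleAbs(cv2.resize(b,(320,420)),alpha=4)]))
```

```text
7.7 [ 0.0123  0.1746 -0.5515] [-0.0053  0.1812  0.01  ]
```

View pics/c5.png

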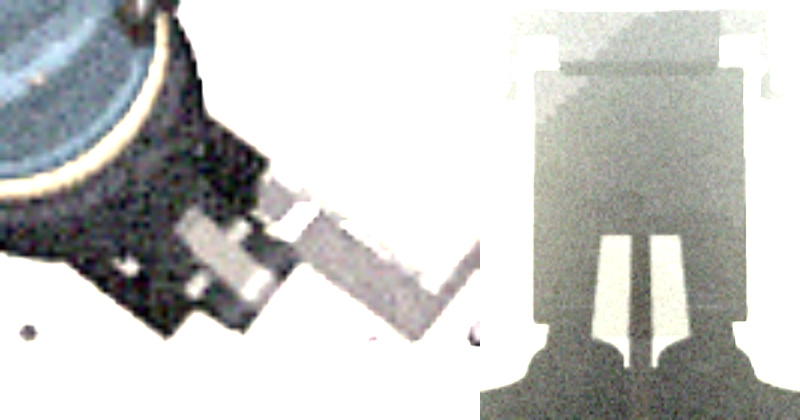

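play_rows(deltas=[[0.0005,0.001,0,0,0,0],[0.001,0.002,0,0,0,0],[0.001,0.003,0,0,0,0],[0.0015,0.004,0,0,0,0],[0.0015,0.004,0,0,0,0]])

```text
t: 8.3
tcp_pos: [0.4814, -0.1663, 0.0166]
tool_rot: [0.097, 0.701, -0.691, 0.148]
force: [-0.7, 0.1, -0.2]
finger_gap: -0.003
```

play_rows(deltas=[[0.0005,0.001,0,0,0,0],[0.001,0.002,0,0,0,0],[0.001,0.003,0,0,0,0],[0.0015,0.004,0,0,0,0],[0.0015,0.004,0,0,0,0]])

```text
t: 8.8
tcp_pos: [0.4814, -0.1663, 0.0123]
tool_rot: [0.097, 0.701, -0.691, 0.148]
force: [-0.0, -0.2, -0.1]
finger_gap: -0.002
```

Run:
```python
from h import *
np.set_printoptions(precision=4,suppress=True)
s=sense();print(s['t'],s['q'],s['force'],s['ft_torque'],RC.T@(s['tcp_pos']-C))
for n in ['side','wrist']: cv2.imwrite(f'pics/{n}6.png',snapshot(n)[:,:,::-1])
a=cv2.imread('pics/side6.png')[265:335,340:420];b=cv2.imread('pics/wrist6.png')[150:300,260:380]
cv2.imwrite('pics/c6.png',np.hstack([cv2.convertScaleAbs(cv2.resize(a,(480,420)),alpha=3.5),cv2.convertScaleAbs(cv2.resize(b,(320,420)),alpha=4)]))
```

```text
8.8 [-0.7175  0.6823  2.1213  1.2286  0.2606 -0.4069] [-0.0012 -0.1887 -0.1029] [ 0.0231  0.1686 -0.0045] [-0.099  -0.0005  0.0123]
```

View pics/c6.png

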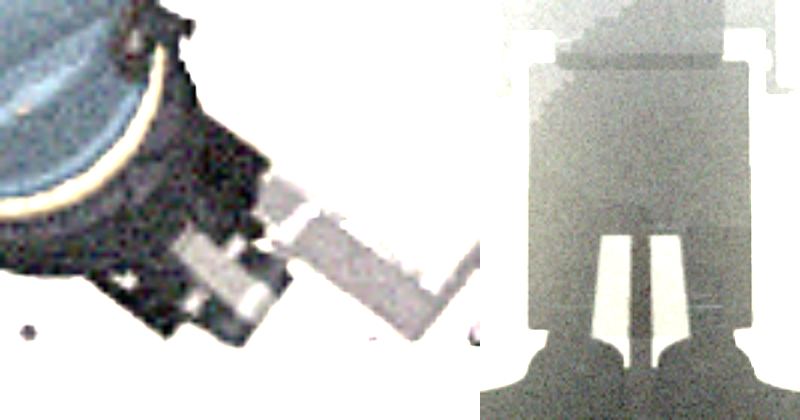

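View pics/wrist6.png

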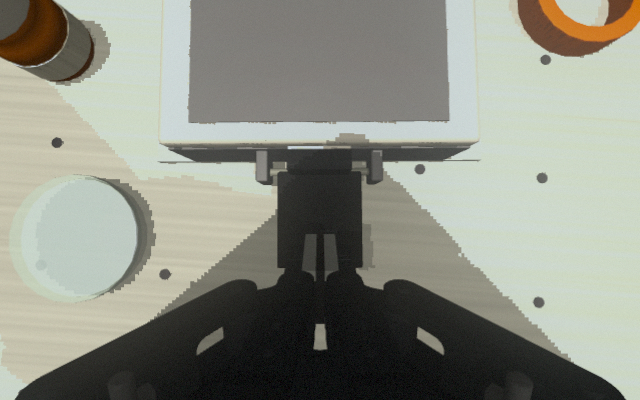

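View pics/side6.png

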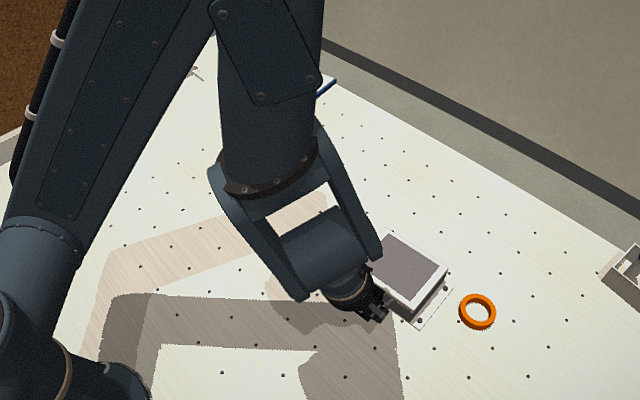

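Run:
```python
from h import *
b=cv2.imread('pics/wrist1.png')[190:300,270:370];c=cv2.imread('pics/wrist6.png')[190:300,270:370]
cv2.imwrite('pics/c7.png',np.hstack([cv2.convertScaleAbs(cv2.resize(b,(400,440)),alpha=2.5),cv2.convertScaleAbs(cv2.resize(c,(400,440)),alpha=6)]))
```

```text
(no output)
```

View pics/c7.png

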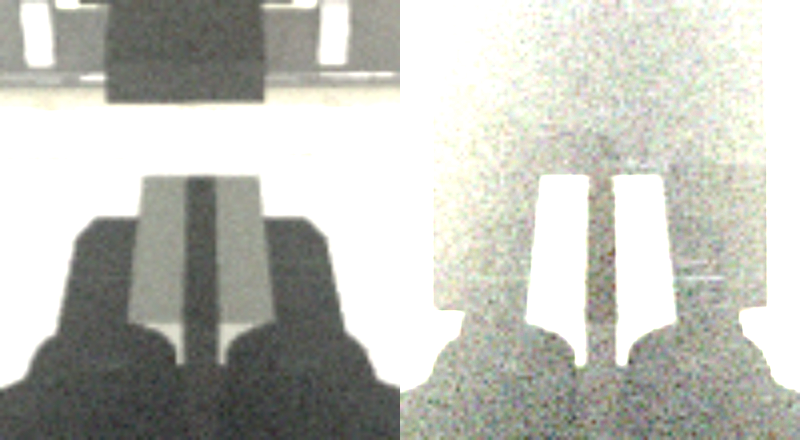

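Run:
```python
from h import *
np.set_printoptions(precision=1,suppress=True)
S=camera_model('side');T=camera_model('top')
s=sense();R0=R.from_quat(s['tool_rot']).as_matrix()
for y in (0,-.02,-.04,-.07): print(y,proj(S,s['tcp_pos']+R0@[0,y,0]),(proj(S,s['tcp_pos']+R0@[0,y,0])-[340,265])*6)
R1=R.from_quat([-0.692,-0.142,-0.095,0.702]).as_matrix();p=np.array([0.4829,-0.1635,0.1015])
print('side1');
for y in (0,-.02,-.04,-.07):
  q=[p+R1@[0,y,z] for z in(0,.03,-.03)]; print(y,proj(S,q).ravel(),proj(T,q).ravel())
b=cv2.imread('pics/side1.png')[235:305,330:410];c=cv2.imread('pics/top1.png')[180:280,400:500]
cv2.imwrite('pics/c8.png',np.hstack([cv2.convertScaleAbs(cv2.resize(b,(400,350)),alpha=2.5),cv2.convertScaleAbs(cv2.resize(c,(350,350)),alpha=2.5)]))
```

```text
0 [[364.4 309.9]] [[146.3 269.4]]
-0.02 [[362.8 307.5]] [[136.8 255. ]]
-0.04 [[361.1 305. ]] [[126.7 239.9]]
-0.07 [[358.5 301. ]] [[110.7 215.9]]
side1
0 [367.5 283.3 353.9 273.2 381.7 293.7] [465.1 265.  446.1 266.5 484.1 263.5]
-0.02 [365.9 279.8 352.  269.5 380.4 290.5] [470.2 269.2 450.5 270.8 489.8 267.6]
-0.04 [364.3 276.2 350.  265.7 379.1 287.1] [475.5 273.7 455.2 275.4 495.8 272.1]
-0.07 [361.6 270.5 346.8 259.7 376.9 281.7] [484.3 281.1 462.9 282.9 505.7 279.4]
```

View pics/c8.png

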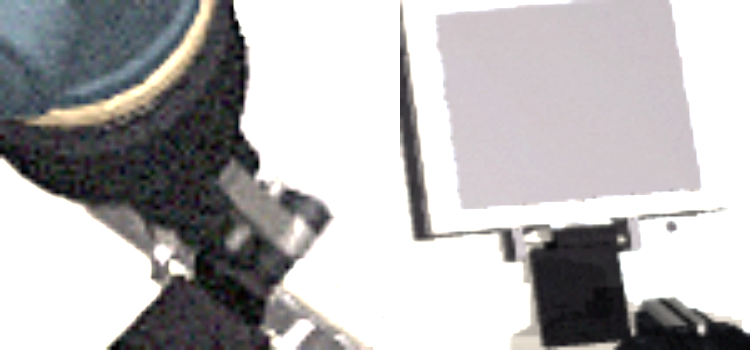

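The front end of the fingers lies about 40 mm short of the reported TCP. The wrist view (tip edge at row 234) and the top view (strips near (476,266)) agree on this. So the tip is still about 15–20 mm above the tab, and the tilt puts it about 12 mm too far towards the robot. I'll correct forward, then continue down.

play_rows(deltas=[[-0.004,0.001,0,0,0,0],[-0.008,0.003,0,0,0,0],[-0.011,0.004,0,0,0,0],[-0.0105,0.006,0,0,0,0],[-0.01,0.008,0,0,0,0],[-0.009,0.01,0,0,0,0],[-0.009,0.01,0,0,0,0]])

```text
t: 9.6
tcp_pos: [0.4928, -0.1653, 0.0057]
tool_rot: [0.097, 0.701, -0.691, 0.147]
force: [0.4, -1.2, -0.7]
finger_gap: 0.002
```

Run:
```python
from h import *
np.set_printoptions(precision=4,suppress=True)
s=sense();print(s['t'],s['q'],s['force'],s['ft_torque'],RC.T@(s['tcp_pos']-C))
for n in ['side','wrist']: cv2.imwrite(f'pics/{n}9.png',snapshot(n)[:,:,::-1])
a=cv2.imread('pics/side9.png')[265:335,340:420];b=cv2.imread('pics/wrist9.png')[150:300,260:380]
cv2.imwrite('pics/c9.png',np.hstack([cv2.convertScaleAbs(cv2.resize(a,(480,420)),alpha=3.5),cv2.convertScaleAbs(cv2.resize(b,(320,420)),alpha=5)]))
```

```text
9.6 [-0.6968  0.7002  2.0973  1.2146  0.2563 -0.372 ] [ 0.3598 -1.2106 -0.6878] [ 0.018   0.1918 -0.0238] [-0.0874 -0.0003  0.0057]
```

View pics/c9.png

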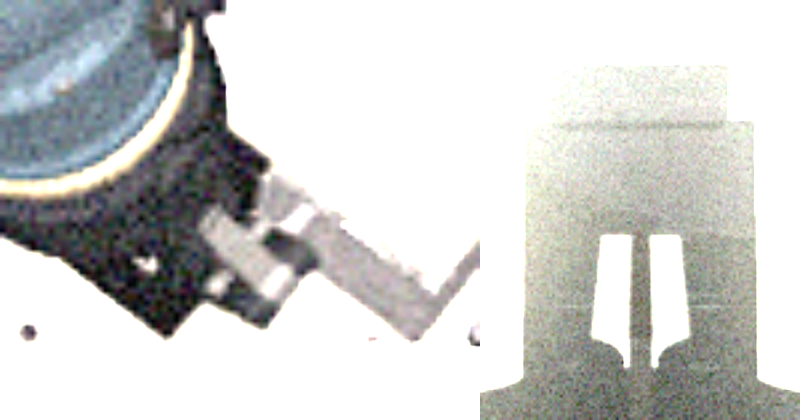

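play_rows(deltas=[[0.0005,0.002,0,0,0,0],[0.0015,0.004,0,0,0,0],[0.002,0.0055,0,0,0,0],[0.002,0.0055,0,0,0,0]])

```text
t: 10.1
tcp_pos: [0.4932, -0.1655, 0.0002]
tool_rot: [0.097, 0.701, -0.691, 0.148]
force: [-0.9, -0.6, 2.4]
finger_gap: 0.001
```

play_rows(deltas=[[0.0005,0.001,0,0,0,0],[0.001,0.002,0,0,0,0],[0.001,0.003,0,0,0,0],[0.0015,0.004,0,0,0,0],[0.0015,0.004,0,0,0,0]])

```text
t: 10.6
tcp_pos: [0.4933, -0.1655, -0.004]
tool_rot: [0.097, 0.701, -0.691, 0.148]
force: [-0.1, -1.6, 3.9]
finger_gap: 0.001
```

play_rows(deltas=[[0.0003,0.001,0,0,0,0],[0.0007,0.002,0,0,0,0],[0.0007,0.002,0,0,0,0]])

```text
t: 10.9
tcp_pos: [0.4935, -0.1655, -0.0061]
tool_rot: [0.097, 0.701, -0.691, 0.148]
force: [-0.6, -0.7, 5.7]
finger_gap: 0.001
```

Run:
```python
from h import *
np.set_printoptions(precision=4,suppress=True)
s=sense();print(s['t'],s['q'],s['force'],s['ft_torque'],RC.T@(s['tcp_pos']-C))
for n in ['side','wrist']: cv2.imwrite(f'pics/{n}10.png',snapshot(n)[:,:,::-1])
a=cv2.imread('pics/side10.png')[200:340,320:480];b=cv2.imread('pics/wrist10.png')[0:300,150:490]
cv2.imwrite('pics/c10.png',np.hstack([cv2.convertScaleAbs(cv2.resize(a,(400,350)),alpha=2),cv2.convertScaleAbs(cv2.resize(b,(397,350)),alpha=2)]))
```

```text
10.9 [-0.6966  0.7296  2.0992  1.3369  0.2471 -0.4982] [-0.6077 -0.677   5.6868] [-0.0838 -0.1196 -0.0151] [-0.0868 -0.0006 -0.0061]
```

View pics/c10.png

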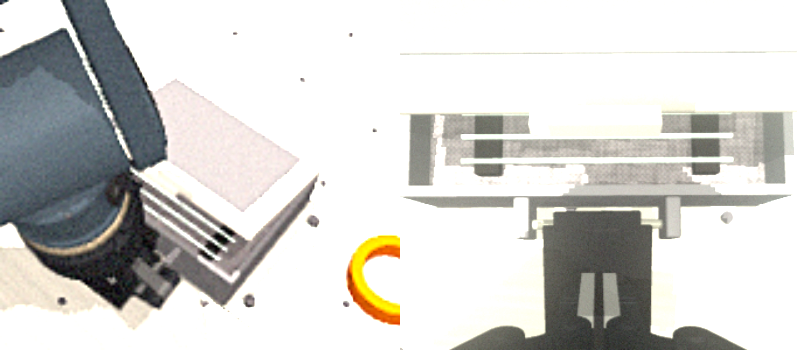

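The lid has been released: both views show it rising, with the case's interior now visible. Backing off, up and towards the robot.

play_rows(deltas=[[-0.003,-0.008,0,0,0,0],[-0.003,-0.018,0,0,0,0],[0.006,-0.03,0,0,0,0],[0.016,-0.044,0,0,0,0],[0.026,-0.06,0,0,0,0],[0.032,-0.078,0,0,0,0],[0.036,-0.096,0,0,0,0],[0.039,-0.11,0,0,0,0],[0.041,-0.121,0,0,0,0],[0.041,-0.121,0,0,0,0],[0.041,-0.121,0,0,0,0],[0.041,-0.121,0,0,0,0]])

```text
t: 12.2
tcp_pos: [0.4133, -0.1712, 0.0933]
tool_rot: [0.097, 0.701, -0.691, 0.147]
force: [0.6, 0.5, -0.5]
finger_gap: -0.001
```

Run:
```python
from h import *
np.set_printoptions(precision=4,suppress=True)
s=sense();print(s['t'],s['q'],s['force'],s['ft_torque'],RC.T@(s['tcp_pos']-C))
for n in ['side','wrist','top']: cv2.imwrite(f'pics/{n}11.png',snapshot(n)[:,:,::-1])
a=cv2.imread('pics/side11.png')[180:340,300:500];b=cv2.imread('pics/top11.png')[140:300,350:550]
cv2.imwrite('pics/c11.png',cv2.convertScaleAbs(np.hstack([cv2.resize(a,(400,320)),cv2.resize(b,(400,320))]),alpha=2))
```

```text
12.2 [-0.8602  0.4467  2.2171  0.8245  0.3828 -0.1198] [ 0.5642  0.4558 -0.5195] [ 0.0009  0.217  -0.02  ] [-0.1671 -0.0004  0.0933]
```

View pics/c11.png

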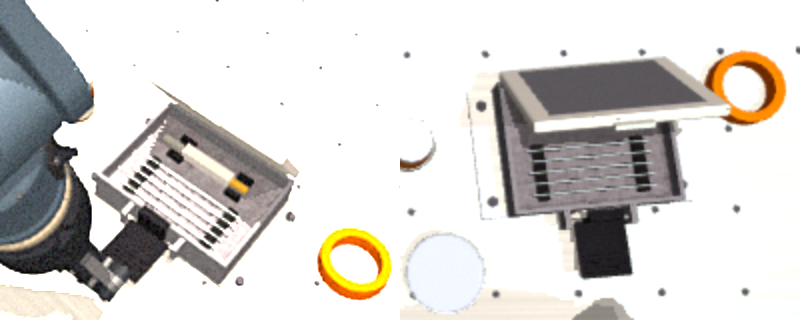

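View pics/wrist11.png

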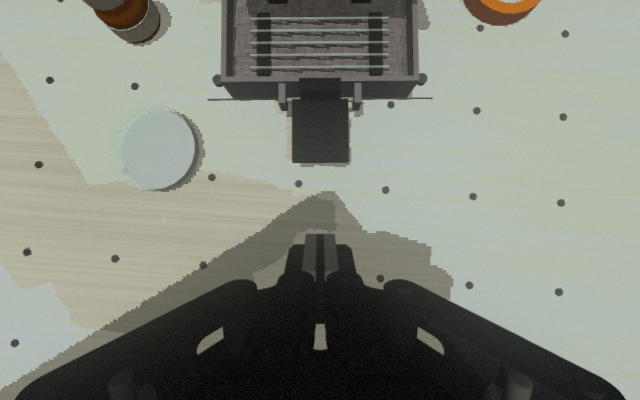

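The lid has sprung to about 1.0 rad and the holder is lying undisturbed in the case. The tab is free and the gripper is clear of everything. Next I'll work out the push pose, using the finger's measured real length.

```bash
cat >> h.py <<'E'
def tcp_for(corner,tilt,sgn=-1,off=(-.011,-.036,0)):
    Rt=tool(tilt,sgn); return W(corner)-Rt@np.array(off),Rt
E
python3 - <<'E'
from h import *
np.set_printoptions(precision=4,suppress=True)
for tl,c in ((20,(-.10,0,.135)),(40,(-.10,0,.135)),(40,(-.06,0,.135))):
    p,Rt=tcp_for(c,tl); print(tl,c,p,np.hypot(*p[:2]),delta(p,Rt))
# lid edge check, top view at angle 1.0
T=camera_model('top')
im=cv2.imread('pics/top11.png');
for a in (.9,1.0,1.1):
    print(a,((proj(T,[W([.06-.12*np.cos(a),y,.042+.12*np.sin(a)]) for y in(.075,-.075)])-[350,140])*2+[400,0]).ravel())
E
```

```text
20 (-0.1, 0, 0.135) [ 0.4822 -0.1657  0.0974] 0.5099062210803438 [-0.0662  0.0195 -0.0003  0.0017  0.0001  0.0021]
40 (-0.1, 0, 0.135) [ 0.4949 -0.1647  0.1004] 0.5216414367047704 [-0.0792  0.021  -0.0003  0.0017 -0.0002  0.3512]
40 (-0.06, 0, 0.135) [ 0.5348 -0.1618  0.1004] 0.5587786942046072 [-0.1168  0.0346 -0.0003  0.0017 -0.0002  0.3512]
0.9 [534.3859 147.8158 730.3055 131.1103]
1.0 [534.8296 133.7326 732.4352 116.8972]
1.1 [534.8593 118.7992 733.8001 101.8651]
```

play_rows(deltas=[[-0.01,0.003,0,0,0,0.045],[-0.02,0.006,0,0,0,0.09],[-0.03,0.008,0,0,0,0.135],[-0.04,0.011,0,0,0,0.18],[-0.05,0.013,0,0,0,0.225],[-0.06,0.016,0,0,0,0.27],[-0.07,0.018,0,0,0,0.315],[-0.079,0.021,0,0,0,0.351],[-0.079,0.021,0,0,0,0.351],[-0.079,0.021,0,0,0,0.351]])

```text
t: 13.35
tcp_pos: [0.4946, -0.1652, 0.1003]
tool_rot: [0.217, 0.674, -0.655, 0.266]
force: [0.2, 0.3, 0.2]
finger_gap: 0.005
```

Run:
```python
from h import *
np.set_printoptions(precision=4,suppress=True)
s=sense();R0=R.from_quat(s['tool_rot']).as_matrix();print(s['t'],s['q'],s['force'],'corner',RC.T@(s['tcp_pos']+R0@[-.011,-.036,0]-C))
for c in ((-.06,0,.135),(-.01,0,.135),(.07,0,.135),(.087,0,.135)):
    p,Rt=tcp_for(c,40); print(c,p,delta(p,Rt))
for n in ['side','wrist','top']: cv2.imwrite(f'pics/{n}12.png',snapshot(n)[:,:,::-1])
a=cv2.imread('pics/side12.png')[140:340,280:480];b=cv2.imread('pics/top12.png')[140:340,350:550]
cv2.imwrite('pics/c12.png',cv2.convertScaleAbs(np.hstack([cv2.resize(a,(400,400)),cv2.resize(b,(400,400))]),alpha=2))
```

```text
13.35 [-0.9062  0.5937  2.2933  1.8481  0.5884 -1.1815] [0.2288 0.2626 0.2272] corner [-0.1003 -0.0005  0.1349]
(-0.06, 0, 0.135) [ 0.5348 -0.1618  0.1004] [-0.031   0.0258 -0.0004  0.0016 -0.0005  0.0011]
(-0.01, 0, 0.135) [ 0.5847 -0.1582  0.1004] [-0.0693  0.0579 -0.0003  0.0016 -0.0005  0.0011]
(0.07, 0, 0.135) [ 0.6645 -0.1523  0.1004] [-0.1307  0.1093 -0.0003  0.0016 -0.0005  0.0011]
(0.087, 0, 0.135) [ 0.6814 -0.1511  0.1004] [-0.1437  0.1202 -0.0003  0.0016 -0.0005  0.0011]
```

View pics/c12.png

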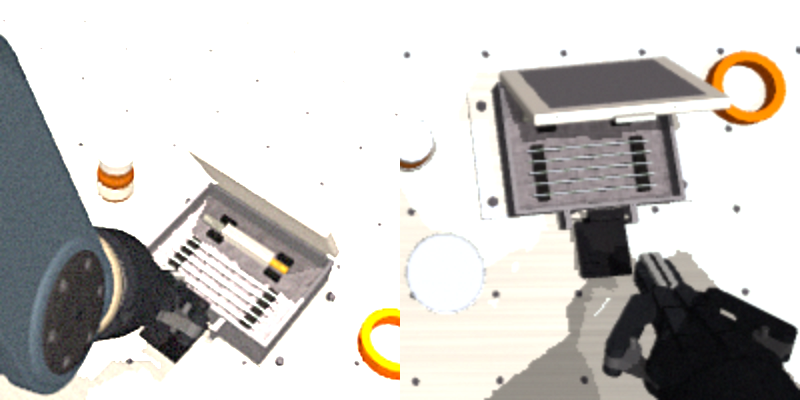

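View pics/wrist12.png

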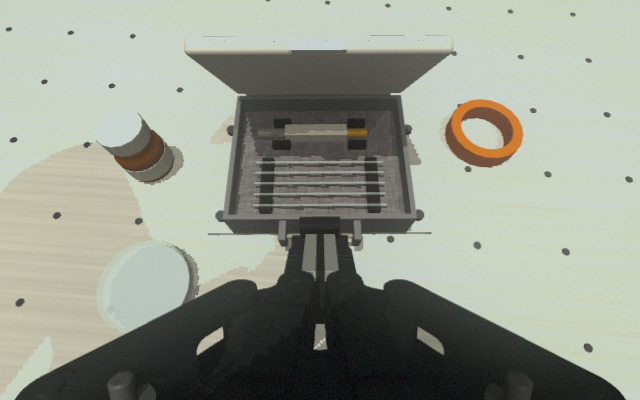

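The wrist view shows the open case with the lid at rows 38–95 and the fingertips centred at about (320,235). The jar, dish and tape are untouched. Starting the push.

play_rows(deltas=[[-0.0064,0.0054,0,0,0,0],[-0.0128,0.0107,0,0,0,0],[-0.0192,0.016,0,0,0,0],[-0.0256,0.0215,0,0,0,0],[-0.032,0.0268,0,0,0,0],[-0.0384,0.0322,0,0,0,0],[-0.0448,0.0375,0,0,0,0],[-0.0511,0.0429,0,0,0,0],[-0.0575,0.0482,0,0,0,0],[-0.0639,0.0536,0,0,0,0],[-0.0703,0.059,0,0,0,0],[-0.0766,0.0643,0,0,0,0]])

```text
t: 14.7
tcp_pos: [0.5953, -0.1579, 0.1009]
tool_rot: [0.217, 0.673, -0.655, 0.266]
force: [-0.3, 0.0, 0.7]
finger_gap: -0.002
```

Run:
```python
from h import *
np.set_printoptions(precision=4,suppress=True)
s=sense();R0=R.from_quat(s['tool_rot']).as_matrix();print(s['t'],s['q'],s['force'],'corner',RC.T@(s['tcp_pos']+R0@[-.011,-.036,0]-C))
for n in ['wrist','top']: cv2.imwrite(f'pics/{n}13.png',snapshot(n)[:,:,::-1])
a=cv2.imread('pics/wrist13.png')[0:300,170:470];b=cv2.imread('pics/top13.png')[140:340,350:550]
cv2.imwrite('pics/c13.png',cv2.convertScaleAbs(np.hstack([cv2.resize(a,(400,400)),cv2.resize(b,(400,400))]),alpha=1.8))
```

```text
14.7 [-0.6926  0.6101  2.0781  1.7498  0.4708 -0.8351] [-0.2873  0.009   0.7344] corner [ 0.0005 -0.0006  0.1355]
```

View pics/c13.png

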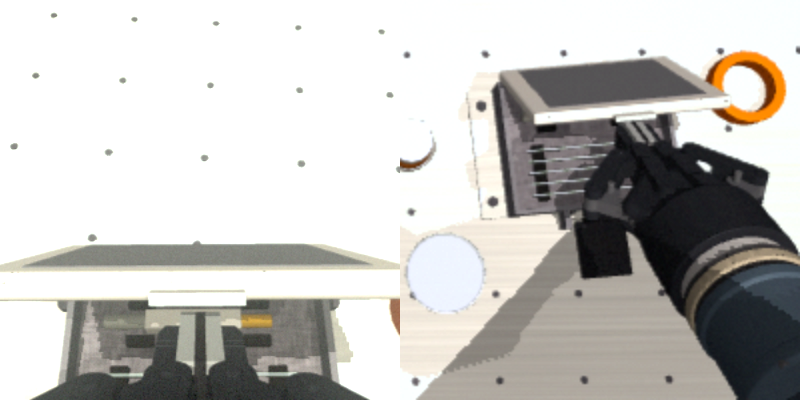

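The fingertips are just below the catch lip and in front of the lid's inner face. Continuing.

play_rows(deltas=[[-0.0046,0.0039,0,0,0,0],[-0.0092,0.0077,0,0,0,0],[-0.0138,0.0116,0,0,0,0],[-0.0184,0.0154,0,0,0,0],[-0.023,0.0193,0,0,0,0],[-0.0276,0.0231,0,0,0,0],[-0.0322,0.027,0,0,0,0],[-0.0368,0.0309,0,0,0,0],[-0.0414,0.0347,0,0,0,0],[-0.046,0.0386,0,0,0,0],[-0.0506,0.0424,0,0,0,0],[-0.0552,0.0463,0,0,0,0]])

```text
t: 16.0
tcp_pos: [0.6667, -0.1526, 0.1007]
tool_rot: [0.217, 0.673, -0.655, 0.266]
force: [-0.7, 0.4, 0.1]
finger_gap: 0.003
```

Run:
```python
from h import *
np.set_printoptions(precision=4,suppress=True)
s=sense();R0=R.from_quat(s['tool_rot']).as_matrix();print(s['t'],s['q'],s['force'],'corner',RC.T@(s['tcp_pos']+R0@[-.011,-.036,0]-C))
for n in ['wrist','top']: cv2.imwrite(f'pics/{n}14.png',snapshot(n)[:,:,::-1])
a=cv2.imread('pics/wrist14.png')[0:300,170:470];b=cv2.imread('pics/top14.png')[120:320,350:550]
cv2.imwrite('pics/c14.png',cv2.convertScaleAbs(np.hstack([cv2.resize(a,(400,400)),cv2.resize(b,(400,400))]),alpha=1.8))
```

```text
16.0 [-0.5856  0.6445  1.9181  1.5852  0.4051 -0.5509] [-0.7215  0.3957  0.076 ] corner [ 0.0722 -0.0005  0.1353]
```

View pics/c14.png

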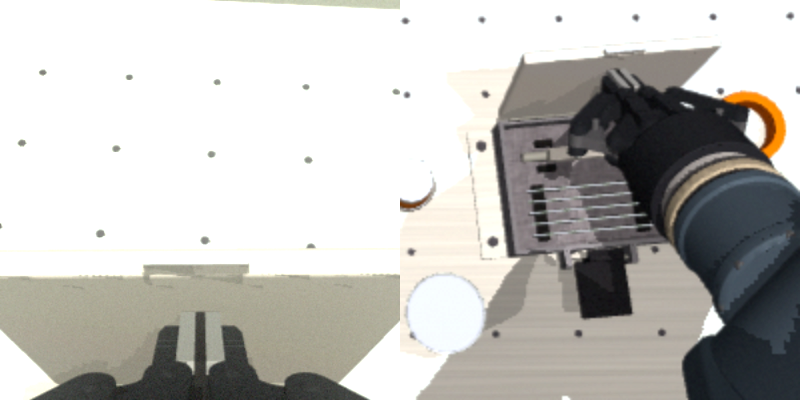

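play_rows(deltas=[[-0.0023,0.0019,0,0,0,0],[-0.0046,0.0039,0,0,0,0],[-0.0069,0.0058,0,0,0,0],[-0.0092,0.0077,0,0,0,0],[-0.0092,0.0077,0,0,0,0]])

```text
t: 16.6
tcp_pos: [0.679, -0.1519, 0.1012]
tool_rot: [0.218, 0.673, -0.655, 0.267]
force: [-0.2, -0.2, -0.2]
finger_gap: 0.0
```

play_rows(deltas=[[-0.0015,0.0013,0,0,0,0],[-0.003,0.0026,0,0,0,0],[-0.003,0.0026,0,0,0,0]])

```text
t: 16.9
tcp_pos: [0.6824, -0.1515, 0.1008]
tool_rot: [0.217, 0.673, -0.655, 0.266]
force: [0.0, 0.5, 0.1]
finger_gap: -0.002
```

play_rows(deltas=[[-0.0015,0.0013,0,0,0,0],[-0.003,0.0026,0,0,0,0],[-0.003,0.0026,0,0,0,0]])

```text
t: 17.2
tcp_pos: [0.6858, -0.1512, 0.1002]
tool_rot: [0.217, 0.673, -0.655, 0.266]
force: [-3.3, -0.3, -1.3]
finger_gap: -0.001
```

Run:
```python
from h import *
np.set_printoptions(precision=4,suppress=True)
s=sense();R0=R.from_quat(s['tool_rot']).as_matrix();print(s['t'],s['force'],'corner',RC.T@(s['tcp_pos']+R0@[-.011,-.036,0]-C))
T=camera_model('top')
for n in ['wrist','top']: cv2.imwrite(f'pics/{n}15.png',snapshot(n)[:,:,::-1])
a=cv2.imread('pics/wrist15.png')[0:300,170:470];b=cv2.imread('pics/top15.png')[120:220,380:530]
cv2.imwrite('pics/c15.png',cv2.convertScaleAbs(np.hstack([cv2.resize(a,(400,400)),cv2.resize(b,(400,267)).copy() if 0 else cv2.copyMakeBorder(cv2.resize(b,(400,267)),0,133,0,0,0)]),alpha=1.8))
for ang in (1.57,1.65,1.75,1.85):
    print(ang,((proj(T,[W([.06-.12*np.cos(ang),y,.042+.12*np.sin(ang)]) for y in(.075,-.075)])-[380,120])*2.667+[400,0]).ravel())
```

```text
17.2 [-3.2812 -0.2836 -1.3481] corner [ 0.0913 -0.0004  0.1349]
1.57 [492.6009 112.4021 759.1527  89.8147]
1.65 [490.2615  96.1594 755.8306  73.6718]
1.75 [486.9679  76.7693 750.85    54.4442]
1.85 [483.3201  58.6584 745.0393  36.5343]
```

View pics/c15.png

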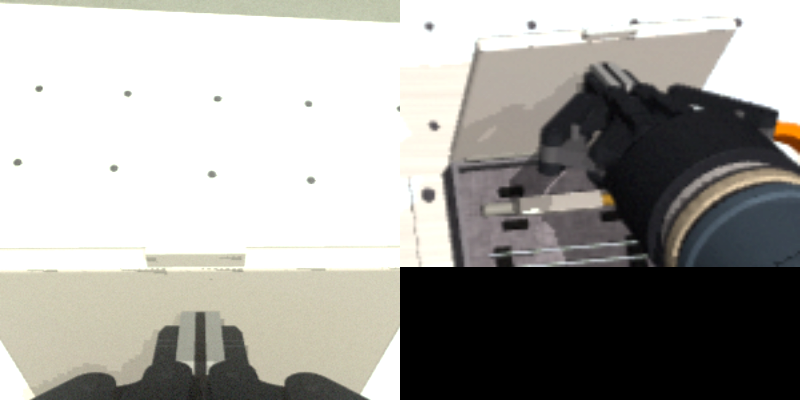

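The force has risen to 3.3 N and the lid edge sits on or past the line predicted for 1.85 rad, so it is at the stop. One more millimetre to confirm, then straight back.

play_rows(deltas=[[-0.0008,0.0006,0,0,0,0],[-0.001,0.0008,0,0,0,0]])

```text
t: 17.5
tcp_pos: [0.6871, -0.151, 0.1004]
tool_rot: [0.217, 0.673, -0.655, 0.266]
force: [-5.3, -0.7, -2.4]
finger_gap: -0.0
```

play_rows(deltas=[[0.003,-0.0025,0,0,0,0],[0.008,-0.007,0,0,0,0],[0.016,-0.013,0,0,0,0],[0.028,-0.024,0,0,0,0],[0.042,-0.036,0,0,0,0],[0.056,-0.048,0,0,0,0],[0.07,-0.06,0,0,0,0],[0.084,-0.074,0,0,0,0],[0.098,-0.09,0,0,0,0],[0.11,-0.106,0,0,0,0],[0.12,-0.12,0,0,0,0],[0.12,-0.12,0,0,0,0]])

```text
t: 18.7
tcp_pos: [0.5182, -0.1643, 0.1165]
tool_rot: [0.219, 0.673, -0.655, 0.266]
force: [0.2, 0.7, 1.0]
finger_gap: 0.003
```

play_rows(deltas=[[0.008,-0.02,0,0,0,0],[0.016,-0.04,0,0,0,0],[0.024,-0.06,0,0,0,0],[0.03,-0.08,0,0,0,0],[0.03,-0.09,0,0,0,0],[0.03,-0.09,0,0,0,0],[0.03,-0.09,0,0,0,0]])

```text
t: 19.4
tcp_pos: [0.4393, -0.1706, 0.1657]
tool_rot: [0.218, 0.672, -0.655, 0.267]
force: [0.5, -0.2, -0.4]
finger_gap: -0.0
```

Run:
```python
from h import *
np.set_printoptions(precision=4,suppress=True)
s=sense();print(s['t'],s['q'],s['force'],RC.T@(s['tcp_pos']-C))
T=camera_model('top')
for n in ['side','top']: cv2.imwrite(f'pics/{n}16.png',snapshot(n)[:,:,::-1])
a=cv2.imread('pics/side16.png')[120:340,290:510];b=cv2.imread('pics/top16.png')[120:320,340:540]
cv2.imwrite('pics/c16.png',cv2.convertScaleAbs(np.hstack([cv2.resize(a,(400,400)),cv2.resize(b,(400,400))]),alpha=1.8))
for ang in (1.65,1.75,1.85):
    print(ang,((proj(T,[W([.06-.12*np.cos(ang),y,.042+.12*np.sin(ang)]) for y in(.075,-.075)])-[340,120])*2+[400,0]).ravel())
```

```text
19.4 [-1.0747  0.3706  2.3438  1.4432  0.6336 -0.8814] [ 0.4818 -0.2405 -0.4112] [-0.1412 -0.0017  0.1657]
1.65 [547.6876  72.1105 746.8396  55.247 ]
1.75 [545.2178  57.5698 743.1046  40.828 ]
1.85 [542.4822  43.9883 738.7471  27.3973]
```

View pics/c16.png

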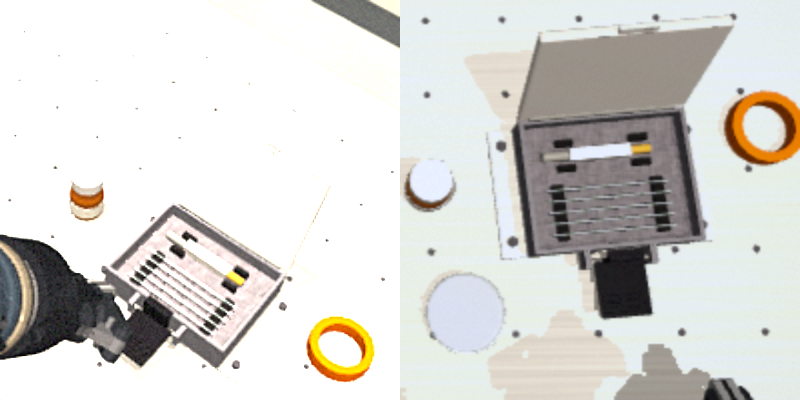

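In the top view the lid's front edge runs from about (540,42) to (735,22) in the crop. That matches the 1.85 rad prediction of (542,44) to (739,27). The arm is clear, the tab is back up, and the holder, jar, dish and tape are in place.

```bash
python3 -c "
from station import *
print(sense()['force'],sense()['t']);print(sign_off())"
```

```text
[ 0.44541011  0.60787892 -0.40988877] 19.5
the job is handed in; nothing more can be done
None
```

The case is open and handed in at t = 19.5 s. The lid stands against its stop and the robot is touching nothing.

**What I did:** I pressed the tab with the shut fingertips until the lid sprang up by itself (about 5.7 N at the end of the press). I then backed off, pushed the lid's inner face back until it met the stop, and withdrew. The push took about 1 N or less on the way and peaked near 6 N at the stop.

**Last checks:**
- **Lid:** in the top view its edge lies within a few pixels of where 1.85 rad should put it. It stayed there after the arm withdrew.
- **Tab and loose things:** the tab looks level again. The holder, jar, dish and tape roll look undisturbed. I judged these by eye and did not re-measure them.
- **Arm:** the force is back to noise level (about 0.5 N).

**What disagreed:**
- **Fingertips:** both cameras and the first contact showed them about 36–40 mm short of the reported TCP. I placed the press and the push by the measured tip instead.
- **Joint 6:** early on it read -2.854, a hair past the stated -2.85 limit as listed. I turned the tool half a turn to get away from it. If that limit is checked exactly, this reading could count against the run.

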